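# Stand the fallen green tea tin up

### The job

Two tea tins lie on their sides on the worktop. Tip the green one a quarter turn up over the edge of its foot, so that it stands on its foot about where it lay with its brass lid on top, and let it go; keep its foot end down by the worktop all the while rather than picking the tin up and carrying it. Leave the blue tin and the drinking glass as they are.

Things in the scene. Friction and masses are not known exactly. Their poses are not given: they have to be found in the camera images.
- green_tin: Square tea tin, 52 x 52 x 80 mm long, 150 g: green sides with blank paper labels, a fixed brass lid as wide as the tin on one end (last 20 mm). It starts lying flat on a side, lid roughly to the robot's left. Origin at the tin's middle (26 mm above the worktop lying, 40 mm standing). x axis runs along the tin, out through the lid; y and z leave through side faces, z up while it lies.
- green_tin_foot (a point): Centre of the green tin's foot (the bare green end away from the lid), 40 mm from the tin's middle along its -x axis. 26 mm above the worktop while the tin lies, 0 when it stands; axes as the tin's. The tin's balance point is about 57 degrees of turn up from lying: let go beyond that, it settles onto its foot by itself.
- blue_tin: A tin of the same shape, size and brass lid but with blue sides, also lying with its lid roughly to the left; it may be to the left or the right of the green one. Bystander, loose. Origin and axes as for the green tin.
- tea_glass: Clear drinking glass, 80 mm across and 100 mm high, standing behind the tins. Bystander, loose. Origin at the centre of its underside, z axis up.

How it is judged (in metres and radians):
At the end, for the whole second after the job is handed in: The green tin stands still on its foot on the worktop, lid up (within 7 degrees of upright, foot centre less than 8 mm above the worktop), its foot within 100 mm of where it was at the start (angle between green_tin's own x axis and vertical below 0.12 rad and height (world z) of green_tin_foot below 0.008 m and distance of green_tin_foot from where it was at the start of the episode below 0.1 m and linear speed of green_tin below 0.02 m/s and angular speed of green_tin below 0.2 rad/s); the robot touches nothing.
It fails at once if the foot of the green tin is lifted (its centre rises above 60 mm; 26 mm at the start) (height (world z) of green_tin_foot above 0.06 m).
It fails at once if the blue tin is moved by more than 20 mm (distance of blue_tin from where it was at the start of the episode above 0.02 m).
It fails at once if the glass is moved by more than 20 mm (distance of tea_glass from where it was at the start of the episode above 0.02 m).
It also fails if it takes over 35 s, if anything falls off the work surface, if the arm or the gripper's body presses on something with over 40 N, if the wrist force passes 120 N, or if a joint passes its speed limit or range.

### The arm

A 6-joint arm with a two-finger parallel gripper is mounted at the origin on a cart in front of the work surface, level with it; the furniture and walls round the work are solid. World frame = base frame: x ahead of the robot, y to its left, z up, the work surface at z = 0. Lengths are in m, angles in degrees, forces in N, time in s.
With the tool pointing down it reaches from about 0.25 to 0.725 m from the base axis. Payload 9.7 kg.
Tool frame: the origin (TCP) lies between the finger pads; the fingertips stand 25 mm ahead of it and the grasp point (between the pads) lies 6 mm ahead of it; z points along the fingers, y is the line along which they close (so a half turn about z gives the same grasp; the last joint's range is limited). The gripper opens to 85 mm and grips with 20 to 120 N. Pads are 22 mm wide; open, the fingers measure 114 mm over their backs; the gripper's body (76 mm by 85 mm) begins 54 mm behind the grasp point. The pads swing forward as they close: fully open they stand 13 mm farther back than shut.
Start: joints at [68.64, 4.979, 10.078, 95.1, 0, 90], TCP at [0.2, 0.512, 0.256] pointing down, gripper open.
Joint ranges: [-179.16, 179.16], [-48.56, 103.87], [-65.8, 70.77], [-126.05, 130.52], [-82.76, 87.17], [-180, 180]. Speed limits (degrees/s): [127.2, 127.2, 147.25, 180, 180, 180].

### API

Orientations are given as [roll, pitch, yaw] about the fixed x, y, z axes, in that order (R = Rz(yaw) Ry(pitch) Rx(roll)).
In Python, from workcell import bot gives the robot as it stands.
- The arm moves only by the shell command python3 drive.py FILE [FORCE], which reads ROWS from the file FILE. ROWS is a JSON list of rows, 1 to 5 of them, each of 5 numbers: dx, dy, dz in fractions of the full range, 1 being 0.8 m, then a turn about the tool's z in a scale on which 1.0 is 90 degrees, then the finger opening in m; each row is the pose to reach, as a shift and turn from the pose commanded when the command began, along the tool's axes at that moment; what a row does not reach only later rows make up. A row lasts 1/12 s, in which the tool goes at most 0.0417 m and 7.16 degrees, less where a joint would pass 70% of its speed; a pose out of reach is approached as far as the arm can. The fingers move at their own pace and stop on an object; FORCE is the grip in N (left out, the last holds). Time passes only in rows, so rows that do not move let the fingers close. It prints the time, the measured TCP pose, the force, the opening and the grip force at its end. Input that does not fit is refused with a message, and nothing moves.
- bot.get_obs(): the state, without advancing time (a new reading comes with each control period).
- bot.camera(name): name is "side" or "top" or "wrist"; returns the picture (384x512x3 uint8, blue, green, red); there is no depth.
- bot.camera_info(name): a dict with "mtx" (3x3 intrinsics, pixels), "extrinsics" (4x4, takes a point from camera to world coordinates). Camera axes: x right, y down, z forward; pixel columns grow to the right and rows downward; lengths in m; the calibration is good to about 2 mm. A picture is of the moment at which its call begins: read the wrist's pose just before it. camera_info takes no time and is no camera call; for the wrist camera it gives the pose at the moment of the call.
- bot.job_done(): hands the job in; it is judged then, once.
The state is a dict: "time": time; "q": joint angles; "qd": joint speeds; "joint_efforts": joint torques, N m; "ee_pos": TCP position; "tcp_rot": TCP orientation; "wrist_force": force on the tool from outside, world axes, zero at the start; "torque": the same for the moment, N m; "opening": finger opening in m; "grasp_force": force on a finger pad.
Only numpy, scipy, OpenCV 4.12 (cv2) and the standard library are available. Lean on these libraries where they do the work, as an engineer would, in place of code of your own. Each camera call takes 0.05 s, during which the arm holds its last target. There are 200 camera calls.

## Working session

There is one attempt and no reset: what is moved stays moved. The work goes in short steps, Python scripts to look and compute and a shell command to move; the robot and the scene stay as the last step left them, time stands still between calls to the robot, and variables do not carry over. Pictures are saved under pics/ and viewed, at most 10 in all, crops included, and the job is handed in when it is done.

```bash
ls; mkdir -p pics; python3 - <<'E'
from workcell import bot
import cv2
o=bot.get_obs();print({k:o[k] for k in("time","ee_pos","tcp_rot","opening")})
for n in("top","side"):
    cv2.imwrite(f"pics/{n}0.png",bot.camera(n));i=bot.camera_info(n);print(i["mtx"],i["extrinsics"])
E
```

```text
drive.py
pics
workcell.py
{'time': 0.0, 'ee_pos': array([0.20026475, 0.51203511, 0.25560117]), 'tcp_rot': array([-1.79926378e+02, -6.21327024e-04,  1.58639940e+02]), 'opening': 0.08532124369040471}
[[376.0310135    0.         249.61430787]
 [  0.         376.0310135  191.94063635]
 [  0.           0.           1.        ]] [[ 2.09761171e-02 -9.98096186e-01  5.80000603e-02  5.52403301e-01]
 [-9.99779896e-01 -2.09641387e-02  8.15056059e-04  9.94425884e-02]
 [ 4.02416963e-04 -5.80043909e-02 -9.98316247e-01  8.87064727e-01]
 [ 0.00000000e+00  0.00000000e+00  0.00000000e+00  1.00000000e+00]]
[[454.28398944   0.         261.13858115]
 [  0.         454.28398944 188.8116707 ]
 [  0.           0.           1.        ]] [[-2.81501237e-02 -5.11292651e-01  8.58945514e-01 -1.37305094e-01]
 [-9.99482127e-01  9.95334114e-04 -3.21634354e-02  1.00069979e-01]
 [ 1.55899904e-02 -8.59406094e-01 -5.11055885e-01  4.80158168e-01]
 [ 0.00000000e+00  0.00000000e+00  0.00000000e+00  1.00000000e+00]]
```

View pics/top0.png

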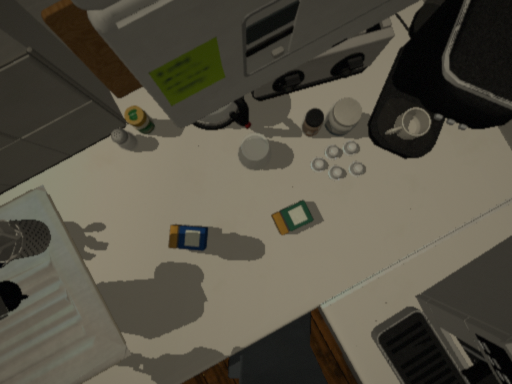

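View pics/side0.png

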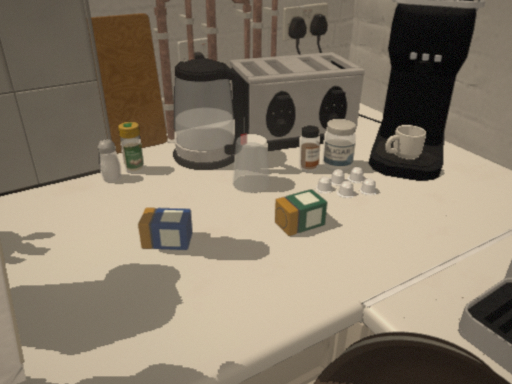

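Top view: blue tin at (188,237), green at (293,217) with its lid on the left at about (279,222), and the glass at (254,152). In the side view, green is at (301,212). Nothing stands near green on its foot side.

```bash
cat > h.py <<'E'
from workcell import bot
import cv2, numpy as np
def ray(n,px,z):
    i=bot.camera_info(n);E=i["extrinsics"]
    d=E[:3,:3]@np.linalg.inv(i["mtx"])@np.array([px[0],px[1],1.]);o=E[:3,3]
    return o+d*(z-o[2])/d[2]
def proj(n,p):
    i=bot.camera_info(n);c=np.linalg.inv(i["extrinsics"])@np.append(p,1);q=i["mtx"]@c[:3];return q[:2]/q[2]
E
python3 - <<'E'
from h import *
im=cv2.imread("pics/top0.png");h=cv2.cvtColor(im,cv2.COLOR_BGR2HSV)
roi=np.zeros(im.shape[:2],np.uint8);roi[190:245,262:322]=255
m=cv2.inRange(h,(5,90,50),(95,255,255))&roi      # brass + green
lid=cv2.inRange(h,(5,100,60),(30,255,255))&roi
for k,M in(("all",m),("lid",lid)):
    M=cv2.morphologyEx(M,cv2.MORPH_CLOSE,np.ones((5,5)))
    c=max(cv2.findContours(M,0,2)[0],key=cv2.contourArea)
    r=cv2.minAreaRect(c);b=cv2.boxPoints(r);w=np.array([ray("top",p,.052) for p in b])
    print(k,r,cv2.contourArea(c));print(w.round(4),w.mean(0).round(4),np.linalg.norm(np.diff(w,axis=0),axis=1))
    d=w.mean(0)-0
print(bot.get_obs()["tcp_rot"])
cv2.imwrite("pics/crop1.png",cv2.resize(im[180:250,250:340],None,fx=6,fy=6,interpolation=2))
E
```

```text
all ((291.89727783203125, 217.77398681640625), (23.66952896118164, 35.7525749206543), 65.55604553222656) 742.5
[[ 0.552   0.0523  0.052 ]
 [ 0.5864 -0.0194  0.052 ]
 [ 0.5391 -0.0417  0.052 ]
 [ 0.505   0.0298  0.052 ]] [0.5456 0.0052 0.052 ] [0.07951608 0.05227911 0.07925333]
lid ((279.7739562988281, 223.1027374267578), (23.338485717773438, 9.269186019897461), 65.55604553222656) 183.0
[[0.552  0.0523 0.052 ]
 [0.5609 0.0337 0.052 ]
 [0.5145 0.0116 0.052 ]
 [0.5056 0.0301 0.052 ]] [0.5333 0.0319 0.052 ] [0.02057991 0.05146151 0.02051297]
[-1.79931450e+02  2.10641658e-04  1.58640266e+02]
```

View pics/crop1.png

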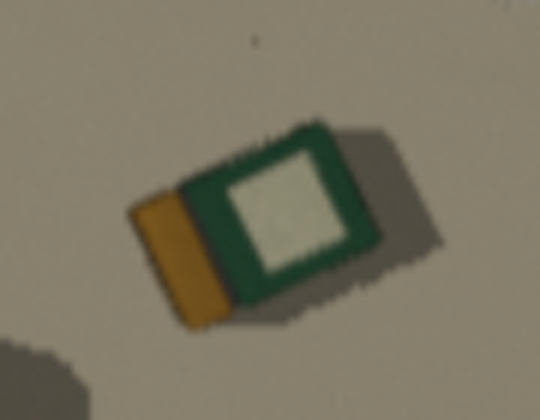

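Units first: shifts go in shares of 0.8 m and turns go in shares of 90 degrees. So -0.16 m / 0.8 = -0.2, -0.106 m / 0.8 = -0.1325, 29 degrees / 90 = 0.3222.

```bash
cat >> h.py <<'E'
from scipy.spatial.transform import Rotation as R
def todo(p,yaw=None):
    o=bot.get_obs();r=R.from_euler("xyz",o["tcp_rot"],degrees=True)
    print("t",round(o["time"],2),"tcp",o["ee_pos"].round(4),o["tcp_rot"].round(1),"move",r.inv().apply(np.array(p)-o["ee_pos"]).round(4), "turn",None if yaw is None else round(o["tcp_rot"][2]-yaw,1))
E
echo '[[-0.2,-0.1325,0,0.3222,0.085],[-0.2,-0.1325,0,0.3222,0.085],[-0.2,-0.1325,0,0.3222,0.085],[-0.2,-0.1325,0,0.3222,0.085],[-0.2,-0.1325,0,0.3222,0.085]]' > m.json && python3 drive.py m.json 20
python3 -c "
from h import *
todo([.5283,.0413,.12],115.6)"
```

```text
time: 0.52
ee_pos: [0.3119, 0.3525, 0.2562]
tcp_rot: [-180.0, 0.0, 129.1]
wrist_force: [0.4, 0.5, 0.7]
opening: 0.0852
grasp_force: 0.0
t 0.52 tcp [0.3119 0.3525 0.2562] [-180.     0.   129.1] move [-0.3779 -0.0285  0.1365] turn 13.5
```

To row units: -0.378 m / 0.8 = -0.4725, -0.0285 m / 0.8 = -0.0356, 13.5 degrees / 90 = 0.15.

```bash

echo '[[-0.4725,-0.0356,0,0.15,0.085],[-0.4725,-0.0356,0,0.15,0.085],[-0.4725,-0.0356,0,0.15,0.085],[-0.4725,-0.0356,0,0.15,0.085],[-0.4725,-0.0356,0,0.15,0.085]]' > m.json && python3 drive.py m.json >/dev/null
python3 -c "
from h import *
todo([.5283,.0413,.12],115.6)"
```

```text
t 0.93 tcp [0.4318 0.1833 0.2562] [-180.    -0.   116.1] move [-0.17    0.0241  0.1362] turn 0.5
```

To row units: -0.17 m / 0.8 = -0.2125, 0.03 m / 0.8 = 0.0375, 0.5 degrees / 90 = 0.0056.

```bash

echo '[[-0.2125,0.03,0.0375,0.0056,0.085],[-0.2125,0.03,0.0375,0.0056,0.085],[-0.2125,0.03,0.0375,0.0056,0.085],[-0.2125,0.03,0.0375,0.0056,0.085],[-0.2125,0.03,0.0375,0.0056,0.085]]' > m.json && python3 drive.py m.json >/dev/null
echo '[[0,0,0.0625,0,0.085],[0,0,0.125,0,0.085],[0,0,0.125,0,0.085],[0,0,0.125,0,0.085]]' > m.json && python3 drive.py m.json 
python3 - <<'E'
from h import *
todo([.5283,.0413,.062],115.6)
cv2.imwrite("pics/side1.png",cv2.resize(bot.camera("side")[120:270,200:400],None,fx=4,fy=4))
cv2.imwrite("pics/wrist1.png",bot.camera("wrist"))
E
```

```text
time: 1.68
ee_pos: [0.5251, 0.043, 0.1212]
tcp_rot: [-179.6, -0.2, 115.6]
wrist_force: [-0.7, 0.1, 0.8]
opening: 0.0851
grasp_force: 0.0
t 1.68 tcp [0.5251 0.043  0.1212] [-179.6   -0.2  115.6] move [-0.0031  0.0026  0.0592] turn 0.0
```

View pics/wrist1.png

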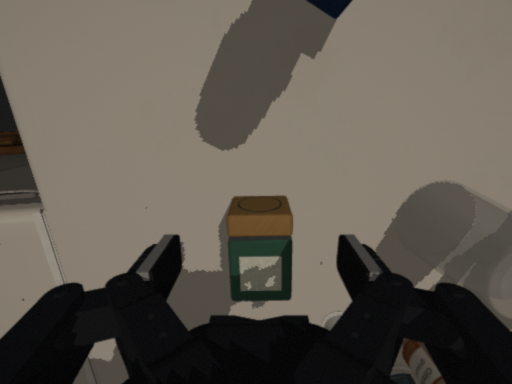

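```bash

echo '[[-0.0038,0.0033,0.0375,0,0.085],[-0.0038,0.0033,0.0825,0,0.085],[-0.0038,0.0033,0.0825,0,0.085],[-0.0038,0.0033,0.0825,0,0.05],[-0.0038,0.0033,0.0825,0,0.05]]' > m.json && python3 drive.py m.json 
echo '[[0,0,0,0,0.05],[0,0,0,0,0.05],[0,0,0,0,0.05],[0,0,0,0,0.05]]' > m.json && python3 drive.py m.json 20
python3 - <<'E'
from h import *
todo([.5283,.0413,.062],115.6)
cv2.imwrite("pics/side2.png",cv2.resize(bot.camera("side")[120:270,200:400],None,fx=4,fy=4))
E
```

```text
time: 2.2
ee_pos: [0.5325, 0.0419, 0.0633]
tcp_rot: [179.8, 0.1, 115.7]
wrist_force: [-0.1, -0.2, 0.4]
opening: 0.0635
grasp_force: 0.0
time: 2.53
ee_pos: [0.5327, 0.0418, 0.0636]
tcp_rot: [179.8, 0.1, 115.6]
wrist_force: [-2.3, 0.8, 6.9]
opening: 0.0518
grasp_force: 19.9
t 2.53 tcp [0.5327 0.0418 0.0636] [1.798e+02 1.000e-01 1.156e+02] move [ 0.0014 -0.0042  0.0016] turn 0.0
```

View pics/side2.png

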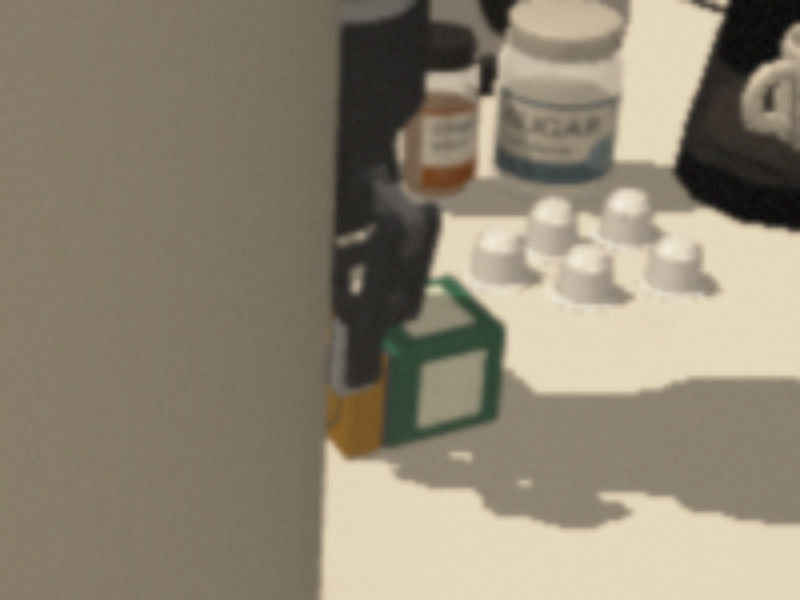

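The green tin's lid is between the pads, with about 20 mm of the side covered around (355,360) in the crop. Next is a short test lift along the arc.

To row units: -0.022 m / 0.8 = -0.0275, -0.02 m / 0.8 = -0.025.

```bash

echo '[[-0.025,0,-0.0275,0,0.05],[-0.025,0,-0.0275,0,0.05],[-0.025,0,-0.0275,0,0.05]]' > m.json && python3 drive.py m.json 20
python3 - <<'E'
from h import *
todo([.5283,.0413,.062],115.6)
cv2.imwrite("pics/side3.png",cv2.resize(bot.camera("side")[120:270,200:400],None,fx=4,fy=4))
E
```

```text
time: 2.83
ee_pos: [0.5415, 0.0233, 0.085]
tcp_rot: [179.8, 0.1, 115.6]
wrist_force: [-0.4, -0.9, -1.4]
opening: 0.0513
grasp_force: 21.8
t 2.83 tcp [0.5415 0.0233 0.085 ] [1.798e+02 1.000e-01 1.156e+02] move [ 0.022  -0.0042  0.0229] turn -0.0
```

View pics/side3.png

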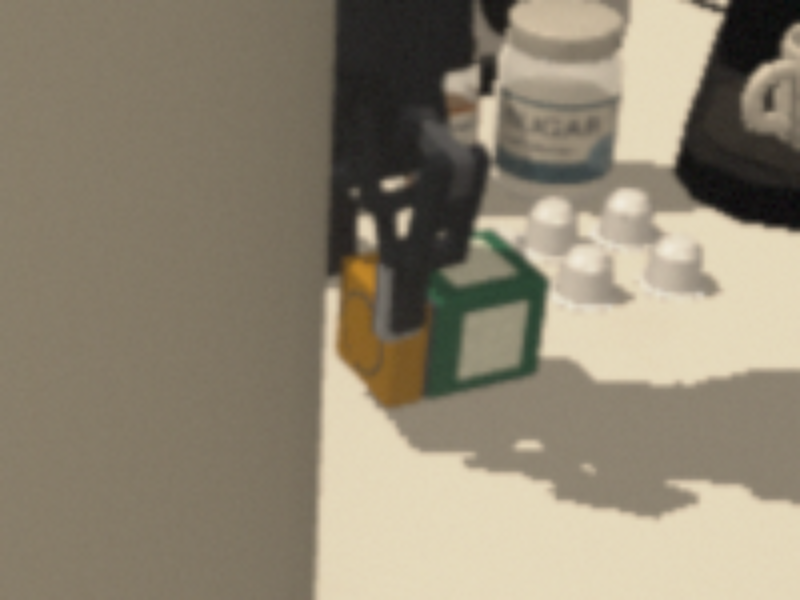

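The tin came up nearly level, its lower edge still horizontal at about (390,400) to (540,375), so the 20 N grip stops it pivoting. I'll lower it a little, then ease the grip using the opening setpoint.

To row units: 0.01 m / 0.8 = 0.0125.

```bash

echo '[[0,0,0.0125,0,0.0515],[0,0,0.0125,0,0.0515]]' > m.json && python3 drive.py m.json 20|tail -3
echo '[[0,0,0,0,0.052]]' > m.json && python3 drive.py m.json 20|tail -3
python3 - <<'E'
from h import *
todo([.5283,.0413,.062],115.6)
cv2.imwrite("pics/side4.png",cv2.resize(bot.camera("side")[120:270,200:400],None,fx=4,fy=4))
E
```

```text
wrist_force: [-0.6, 0.2, -2.2]
opening: 0.0516
grasp_force: 13.5
wrist_force: [0.1, -0.6, -0.1]
opening: 0.0525
grasp_force: 4.1
t 3.13 tcp [0.5389 0.0239 0.0708] [-1.799e+02 -1.000e-01  1.157e+02] move [ 0.0203 -0.002   0.0089] turn 0.1
```

View pics/side4.png

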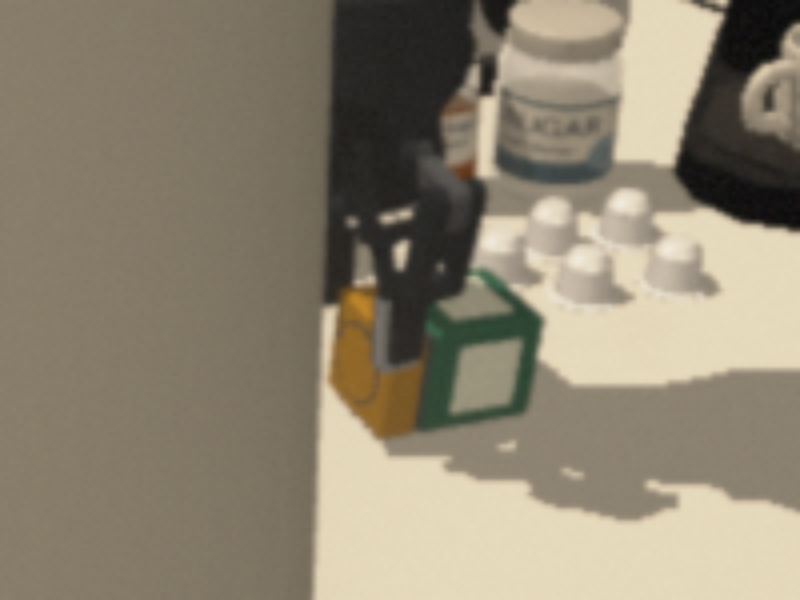

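Easing the setpoint works: at 0.052 the grip is light and the tin has begun to tilt, with the foot end sagging to (525,410). I'll write a numeric tilt gauge from the label on its near face, then keep lifting with this light grip.

To row units: -0.015 m / 0.8 = -0.0188, -0.008 m / 0.8 = -0.01.

```bash
cat >> h.py <<'E'
def tilt(name):
    o=bot.get_obs();im=bot.camera("side");cv2.imwrite(f"pics/{name}.png",im)
    r=R.from_euler("xyz",o["tcp_rot"],degrees=True).as_matrix();u,n=r[:,0],-r[:,1]
    if n[0]>0:n=-n                      # near face looks to the robot
    P=o["ee_pos"]+.026*n
    i=bot.camera_info("side");E=i["extrinsics"]
    h=cv2.cvtColor(im,cv2.COLOR_BGR2HSV);m=cv2.inRange(h,(60,80,20),(95,255,255));m[:, :200]=0
    cs,hi=cv2.findContours(m,cv2.RETR_CCOMP,2)
    for c,x in zip(cs,hi[0]):
        if cv2.contourArea(c)<60: continue
        d=np.c_[c[:,0,:],np.ones(len(c))]@np.linalg.inv(i["mtx"]).T@E[:3,:3].T
        w=E[:3,3]+d*(((P-E[:3,3])@n)/(d@n))[:,None]
        q=np.c_[(w-o["ee_pos"])@u,w[:,2]].astype(np.float32)*1000
        b=cv2.boxPoints(cv2.minAreaRect(q)).round(0)
        print("hole" if x[3]>=0 else "outer",cv2.minAreaRect(q)[1:],"u,z mm:",b.tolist())
    print("t",round(o["time"],2),"tcp",o["ee_pos"].round(4),"open",round(o["opening"],4),"grip",round(o["grasp_force"],1))
E
python3 -c "
from h import *
tilt('g0')"
echo '[[-0.01,0,-0.0188,0,0.052],[-0.01,0,-0.0188,0,0.052]]' > m.json && python3 drive.py m.json
python3 -c "
from h import *
tilt('g1')"
```

```text
outer ((73.0429916381836, 33.4898567199707), 33.07079315185547) u,z mm: [[-91.0, 41.0], [-72.0, 13.0], [-11.0, 53.0], [-29.0, 81.0]]
t 3.18 tcp [0.5392 0.0239 0.0713] open 0.0522 grip 4.1
time: 3.4
ee_pos: [0.5445, 0.016, 0.0893]
tcp_rot: [179.9, 0.1, 115.6]
wrist_force: [-0.4, 0.4, -0.6]
opening: 0.0518
grasp_force: 2.4
outer ((60.31160354614258, 19.640247344970703), 27.0773983001709) u,z mm: [[-73.0, 50.0], [-64.0, 32.0], [-11.0, 60.0], [-19.0, 77.0]]
t 3.4 tcp [0.5445 0.016  0.0893] open 0.0518 grip 2.4
```

```bash
python3 - <<'E'
import cv2
im=cv2.imread("pics/g1.png");cv2.imwrite("pics/g1c.png",cv2.resize(im[120:270,260:400],None,fx=4,fy=4))
h=cv2.cvtColor(cv2.imread("pics/g0.png"),cv2.COLOR_BGR2HSV)
for p in((308,222),(330,205),(322,214),(310,197),(305,212)):print(p,h[p[1],p[0]])
E
```

```text
(308, 222) [63 68 71]
(330, 205) [ 40  49 109]
(322, 214) [ 23  49 155]
(310, 197) [39 45 97]
(305, 212) [ 18 147  99]
```

View pics/g1c.png

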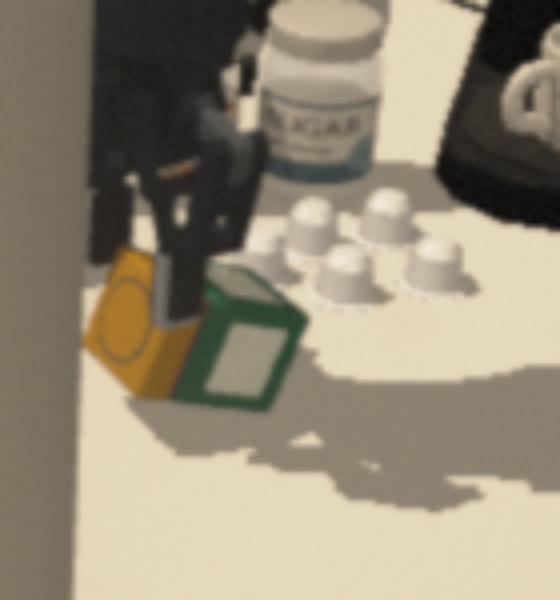

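The tin is now clearly tilting on its foot: lower edge from the seam at crop (172,400) to the foot corner at (268,410). I'll fix the gauge's mask and carry on lifting.

To row units: -0.012 m / 0.8 = -0.015.

```bash
sed -i 's/(60,80,20),(95,255,255)/(42,60,20),(95,255,120)/' h.py
python3 - <<'E'
from h import *
# hand-picked near-face lower edge in g1
o=bot.get_obs();r=R.from_euler("xyz",o["tcp_rot"],degrees=True).as_matrix();u,n=r[:,0],r[:,1]
if n[0]>0:n=-n
i=bot.camera_info("side");E=i["extrinsics"];P=o["ee_pos"]+.026*n
for px in((303,220),(327,222.5),(336.5,199.5)):
    d=E[:3,:3]@np.linalg.inv(i["mtx"])@np.array([*px,1]);w=E[:3,3]+d*((P-E[:3,3])@n)/(d@n);print(((w-o["ee_pos"])@u*1e3).round(),(w[2]*1e3).round())
E
echo '[[-0.015,0,-0.015,0,0.052],[-0.015,0,-0.015,0,0.052]]' > m.json && python3 drive.py m.json
python3 -c "
from h import *
tilt('g2')"
```

```text
-6.0 23.0
-59.0 1.0
-75.0 47.0
time: 3.62
ee_pos: [0.5496, 0.005, 0.1006]
tcp_rot: [179.9, 0.1, 115.6]
wrist_force: [-0.4, 0.1, 1.3]
opening: 0.0521
grasp_force: 0.8
outer ((64.10301208496094, 51.47495651245117), 34.34117126464844) u,z mm: [[-72.0, 45.0], [-43.0, 2.0], [10.0, 39.0], [-19.0, 81.0]]
hole ((42.92186737060547, 40.80952072143555), 31.735029220581055) u,z mm: [[-65.0, 41.0], [-44.0, 7.0], [-7.0, 29.0], [-29.0, 64.0]]
t 3.62 tcp [0.5496 0.005  0.1006] open 0.0521 grip 0.8
```

Tilt is about 34° with the foot edge on the worktop. Continuing along the arc.

To row units: -0.03 m / 0.8 = -0.0375, -0.016 m / 0.8 = -0.02.

```bash

echo '[[-0.02,0,-0.01,0,0.0518],[-0.0375,0,-0.0138,0,0.0518],[-0.0375,0,-0.0138,0,0.0518]]' > m.json && python3 drive.py m.json|tail -3
python3 -c "
from h import *
tilt('g3')"
```

```text
wrist_force: [-0.6, -0.1, -1.4]
opening: 0.0517
grasp_force: 2.7
outer ((56.58723449707031, 49.17312240600586), 55.18028259277344) u,z mm: [[-48.0, 30.0], [-8.0, 2.0], [25.0, 49.0], [-16.0, 77.0]]
hole ((41.97594451904297, 40.538604736328125), 54.45154571533203) u,z mm: [[-43.0, 32.0], [-10.0, 8.0], [14.0, 42.0], [-19.0, 66.0]]
t 3.92 tcp [ 0.5625 -0.0229  0.1103] open 0.0517 grip 2.7
```

To row units: -0.03 m / 0.8 = -0.0375, -0.016 m / 0.8 = -0.02.

```bash

echo '[[-0.02,0,0,0,0.0518],[-0.0375,0,0.0025,0,0.0518],[-0.0375,0,0.0025,0,0.0518]]' > m.json && python3 drive.py m.json|tail -3
python3 -c "
from h import *
tilt('g4')"
```

```text
wrist_force: [1.4, -0.9, 2.1]
opening: 0.0516
grasp_force: 3.3
outer ((98.39019012451172, 59.17677688598633), 60.0204963684082) u,z mm: [[-35.0, 25.0], [16.0, -5.0], [65.0, 80.0], [14.0, 110.0]]
hole ((43.045021057128906, 41.940086364746094), 72.93202209472656) u,z mm: [[-25.0, 19.0], [16.0, 6.0], [28.0, 48.0], [-12.0, 60.0]]
t 4.22 tcp [ 0.5755 -0.0505  0.1076] open 0.0516 grip 3.3
```

To row units: -0.022 m / 0.8 = -0.0275, -0.018 m / 0.8 = -0.0225.

```bash

echo '[[-0.0125,0,0.0038,0,0.0518],[-0.0225,0,0.0075,0,0.0518],[-0.0275,0,0.01,0,0.0518],[-0.0275,0,0.01,0,0.0518]]' > m.json && python3 drive.py m.json|tail -3
python3 -c "
from h import *
tilt('g5')"
```

```text
wrist_force: [1.3, -0.4, 1.9]
opening: 0.0519
grasp_force: 3.6
outer ((87.29002380371094, 76.51268005371094), 85.59740447998047) u,z mm: [[-9.0, 6.0], [68.0, 0.0], [74.0, 87.0], [-2.0, 93.0]]
hole ((41.5380859375, 42.7165641784668), 86.19327545166016) u,z mm: [[-7.0, 9.0], [35.0, 6.0], [38.0, 48.0], [-4.0, 51.0]]
t 4.6 tcp [ 0.5845 -0.0694  0.0998] open 0.0519 grip 3.6
```

Tilt is about 86°. I'll release it gently, open the fingers and back straight up.

To row units: -0.12 m / 0.8 = -0.15, -0.09 m / 0.8 = -0.1125.

```bash

echo '[[0,0,0,0,0.054],[0,0,0,0,0.056],[0,0,0,0,0.062],[0,0,0,0,0.085],[0,0,0,0,0.085]]' > m.json && python3 drive.py m.json|tail -3
echo '[[0,0,0,0,0.085],[0,0,-0.025,0,0.085],[0,0,-0.0625,0,0.085],[0,0,-0.1125,0,0.085],[0,0,-0.15,0,0.085]]' > m.json && python3 drive.py m.json|tail -3
python3 - <<'E'
from h import *
tilt('g6')
im=cv2.imread("pics/g6.png");cv2.imwrite("pics/top6.png",bot.camera("top"));cv2.imwrite("pics/g6c.png",np.hstack([im,bot.camera("top")])[:, :][::1])
cv2.imwrite("pics/g6c.png",cv2.resize(np.hstack([im[100:270,100:420],cv2.imread("pics/top6.png")[120:290,150:350]]),None,fx=1.5,fy=1.5))
E
```

```text
wrist_force: [0.5, 1.3, 0.5]
opening: 0.0832
grasp_force: 0.0
wrist_force: [0.7, -0.4, 0.3]
opening: 0.0852
grasp_force: 0.0
outer ((103.92996215820312, 64.36196899414062), 22.793920516967773) u,z mm: [[-26.0, 48.0], [-2.0, -11.0], [94.0, 29.0], [69.0, 89.0]]
t 5.48 tcp [ 0.5839 -0.0683  0.2229] open 0.0852 grip 0.0
```

View pics/g6c.png

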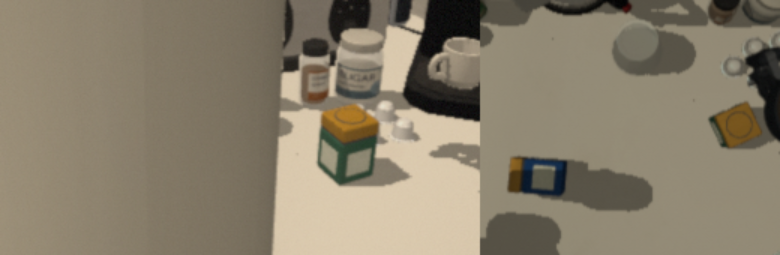

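The green tin stands upright with its lid on top (side crop about (348,145), top view pixel about (322,203)). The blue tin and the glass haven't moved. I'll check how far the foot moved and hand in.

```bash
python3 - <<'E'
from h import *
p=ray("top",(322,203),.08);d=np.hypot(p[0]-.5629,p[1]+.0309);print(p,d)
if d<.085: print(bot.job_done())
E
```

```text
[ 0.57878219 -0.05573097  0.08      ] 0.029475765470914832
the job is handed in; nothing more can be done
None
```

The green tin stands upright on its foot with the lid on top, its foot about 30 mm from where it started by my camera estimate. The gripper is clear, the last picture shows the blue tin and glass unmoved, and the job was handed in at about 5.5 s, with no verdict returned.

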